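# Take the stack apart and put each thing on its own stand

### The job

Take apart the stack on the counter from the top down and set each thing upright in its own wooden place: the nail polish bottle in the well of the small thick block, the tan-lidded pot in the square dish, the low blue pot in the round dish, and last the brown paper neck-strip roll flat on the spindle, over its post. Set things down rather than dropping them, knock nothing over, and leave the perfume and the dropper bottle where they stand.

Things in the scene. Friction and masses are not known exactly. Their poses are not given: they have to be found in the camera images.
- nail_polish_center (a point): Nail polish bottle, top of the stack at the start, on the tan-lidded pot: grey-and-clear square body 31 x 31 mm, rounded, up to 46 mm above its underside, then a narrow round white cap 17 mm in diameter up to 79 mm. The point lies on its axis half-way up, 39.5 mm above its underside. z up along the axis, x and y square to the body's sides. 40 to 70 g.
- wax_pot_center (a point): Tan-lidded white pot, second from the top: a cylinder 50 mm in diameter, 51 mm high. The point is its centre, 25.5 mm above its underside; z up. About 55 to 95 g.
- cream_pot_center (a point): Low pot, dark blue with a light blue lid, third from the top: a cylinder 58 mm in diameter, 37 mm high. The point is its centre, 18.5 mm above its underside; z up. About 53 to 93 g.
- neck_roll_center (a point): Roll of brown paper neck strip with a white core lying flat on the counter at the bottom of the stack: 66 mm outside diameter, 24 mm high, with an open hole 39 mm in diameter through it. The point is its centre, 12 mm above its underside; z up along the hole. About 70 to 130 g.
- well_block: Small thick square wooden block, fixed to the counter, 62 x 62 mm and 22 mm high, with one square well 46 x 46 mm open at the top; the well's floor is 8 mm above the counter. Place of the nail polish bottle, which fits at any yaw. Origin: centre of its underside on the counter; z up, x and y along its sides.
- square_dish: Shallow square wooden dish, fixed, 76 x 76 mm outside, 66 x 66 mm inside, rim 9 mm above the counter, floor 5 mm above the counter. Place of the tan-lidded pot. Origin: centre of its underside on the counter; z up, x and y along its sides.
- round_dish: Shallow round wooden dish, fixed, 84 mm across, 73 mm inside, rim 9 mm and floor 5 mm above the counter. Place of the low blue pot. Origin: centre of its underside on the counter; z up.
- spindle: Wooden spindle, fixed: a round base disc 60 mm in diameter and 6 mm thick with an upright post 18 mm in diameter in its middle, whose top is 40 mm above the counter. Place of the paper roll, which lies on the disc with the post in its hole. Origin: centre of its underside on the counter; z up.
- perfume_center (a point): Perfume bottle, a bystander to leave alone: clear, 31 x 55 mm, 106 mm high. Loose. The point is its centre, 53 mm above the counter; z up.
- oil_dropper_center (a point): Brown dropper bottle with a black rubber top, a bystander to leave alone: 33 mm in diameter, 102 mm high. Loose. The point is its centre, 51 mm above the counter; z up.

How it is judged:
By the outcome, as a careful person would: the job done as asked, in the order asked, and still so for the second after the job is handed in, with the robot touching nothing.
It also fails if it takes over 123 s, if anything falls off the work surface, if the arm or the gripper's body presses on something with over 40 N, if the wrist force passes 120 N, or if a joint passes its speed limit or range.

### The arm

A 6-joint arm with a two-finger parallel gripper is mounted at the origin on a cart in front of the work surface, level with it; the furniture and walls round the work are solid. World frame = base frame: x ahead of the robot, y to its left, z up, the work surface at z = 0. Lengths are in m, angles in rad, forces in N, time in s.
With the tool pointing down it reaches from about 0.25 to 0.8 m from the base axis. Payload 8.5 kg.
Tool frame: the origin (TCP) lies midway between the tips of the shut fingers; the grasp point (between the pads) lies 19 mm behind it; z points along the fingers, x is the direction in which the jaws open and shut, and the axes are right-handed (so a half turn about z gives the same grasp; the last joint's range is limited). The gripper opens to 85 mm and grips with 20 to 120 N. Pads are 22 mm wide; open, the fingers measure 114 mm over their backs; the gripper's body (76 mm by 85 mm) begins 54 mm behind the grasp point. The pads swing forward as they close: fully open they stand 13 mm farther back than shut.
Start: joints at [1.101, 0.238, -0.013, 1.319, 0, 1.571], TCP at [0.238, 0.468, 0.231] pointing down, gripper open.
Joint ranges: [-2.66, 2.66], [-1.03, 1.9], [-1.14, 1.46], [-1.82, 2.27], [-1.45, 1.34], [-3.14, 3.14]. Speed limits (rad/s): [2.22, 2.22, 2.79, 3.14, 3.14, 3.14].

### API

Orientations are given as a unit quaternion [w, x, y, z].
In Python, from station import arm gives the robot as it stands.
- The arm moves only by the tool apply_moves, never from a script. Its argument "motion" is text: rows parted by semicolons, each of 5 numbers parted by spaces: the finger opening in cm, from 0 to 8.54, then the shift along the tool's x, y, z in cm, then the turn about the tool's z in degrees. A call has 1 to 12 rows; each row is the pose to reach, as a shift and turn from the pose commanded when the call began, along the tool's axes at that moment; what a row does not reach only later rows make up. A row lasts 1/8 s, in which the tool goes at most 62.5 mm and 10.7 degrees, less where a joint would pass 70% of its speed; a pose out of reach is approached as far as the arm can. A call with a gripper value outside its range is refused whole. The fingers move at their own pace and stop on an object; "squeeze" is the grip in N (left out, the last holds). Time passes only in rows, so rows that repeat a pose let the fingers close. It gives the time, the measured TCP pose, the force and the opening at its end, in the units of the state.
- arm.get_obs(): the state, without advancing time (a new reading comes with each control period).
- arm.capture(name): name is "scene" or "side" or "wrist"; returns the picture (480x640x3 uint8, blue, green, red); there is no depth.
- arm.calibration(name): a dict with "vfov" (degrees; the focal length in pixels is half the picture's height over the tangent of half this angle, whatever the lens; pixels are square), "cx", "cy" (the principal point, pixels), "k1" (the pictures are not rectified: a ray, as slopes to the right and down, at radius r is drawn at 1 + k1 r^2 times it, then the intrinsics apply), "xyz" and "rotation" of the camera in the world; the wrist camera has in their place "tool_from_camera" (4x4, takes a point from camera to tool coordinates, whose origin is the TCP and whose axes are the tool frame's). Camera axes: x right, y down, z forward; pixel columns grow to the right and rows downward; lengths in m; the calibration is good to about 2 mm. A picture is of the moment at which its call begins: read the wrist's pose just before it. calibration takes no time and is no camera call.
- arm.hand_in(): hands the job in, once; it reports no verdict.
Trained networks look in the newest picture that a camera, given by its name, has taken for a name from the list of things; names that differ only in an ending like _2 or _b are one class to them, and where a whole thing is asked for, a point or a joint stands for the part that bears it (a point fixed in the world has none). Each returns a list of dicts, best first, with "conf" (0 to 1); they miss things now and then, are a little off and sometimes report something else, mostly with a low value. They report only what shows in the picture. A call takes as long as a camera call.
- arm.look_for(target, camera): "xy" ([column, row] in pixels, amid what is visible of it).
- arm.masks_of(target, camera): "pixels" (480x640 bool, what is visible of it) and "xy" ([column, row] in pixels, amid what is visible of it).
The state is a dict: "t": time; "q": joint angles; "qd": joint speeds; "joint_efforts": joint torques, N m; "tool_pos": TCP position; "orientation": TCP orientation; "ft_force": force on the tool from outside, world axes, zero at the start; "torque": the same for the moment, N m; "gripper_width": finger opening in m.
Only numpy, scipy, OpenCV 4.12 (cv2) and the standard library are available. Lean on these libraries where they do the work, as an engineer would, in place of code of your own. Each camera call takes 0.05 s, during which the arm holds its last target. There are 200 camera calls.

## Working session

There is one attempt and no reset: what is moved stays moved. The work goes in short steps, Python scripts to look and compute and a tool call to move; the robot and the scene stay as the last step left them, time stands still between calls to the robot, and variables do not carry over. Pictures are saved under pics/ and viewed, about 12 in all and at most 16, crops included, and the job is handed in when it is done.

Besides the shell and the picture viewer there is one more tool, called after ">>>" as a command line: name --argument value ..., lists and objects as JSON in quotes. apply_moves: Moves the arm, as the interface text tells. Its arguments: {"type":"object","properties":{"motion":{"type":"string"},"squeeze":{"type":"number"}},"required":["motion"]}

```bash
mkdir -p pics; cat > h.py <<'E'
import numpy as np, cv2
from station import arm
from scipy.spatial.transform import Rotation as R
def q2m(q): return R.from_quat([q[1],q[2],q[3],q[0]]).as_matrix()
def cam(name,obs=None):
    c=arm.calibration(name); f=240/np.tan(np.radians(c["vfov"])/2)
    if name=="wrist":
        obs=obs or arm.get_obs(); T=np.array(c["tool_from_camera"]); M=q2m(obs["orientation"])
        return c,f,np.array(obs["tool_pos"])+M@T[:3,3],M@T[:3,:3]
    r=np.array(c["rotation"]); r=r if r.shape==(3,3) else q2m(r)
    return c,f,np.array(c["xyz"]),r
def ray(name,uv,obs=None):
    c,f,p,M=cam(name,obs)
    d=(np.array(uv,float)-[c["cx"],c["cy"]])/f; s=d.copy()
    for _ in range(20): s=d/(1+c["k1"]*(s@s))
    return p,M@np.array([s[0],s[1],1.])
def atz(name,uv,z,obs=None):
    p,d=ray(name,uv,obs); return p+d*(z-p[2])/d[2]
def proj(name,X,obs=None):
    c,f,p,M=cam(name,obs); v=M.T@(np.array(X)-p); s=v[:2]/v[2]
    return s*(1+c["k1"]*(s@s))*f+[c["cx"],c["cy"]]
def tri(rs):
    A=0;b=0
    for p,d in rs:
        d=d/np.linalg.norm(d);P=np.eye(3)-np.outer(d,d);A=A+P;b=b+P@p
    return np.linalg.solve(A,b)
def totool(X,obs=None):
    obs=obs or arm.get_obs(); return 100*q2m(obs["orientation"]).T@(np.array(X)-obs["tool_pos"])
names="nail_polish_center wax_pot_center cream_pot_center neck_roll_center well_block square_dish round_dish spindle perfume_center oil_dropper_center".split()
H=dict(zip(names,[.0395,0,0,0,.015,.007,.007,.02,.053,.051]))
E
python3 - <<'E'
from h import *
o=arm.get_obs(); print(o)
for n in("scene","side","wrist"):
    im=arm.capture(n); cv2.imwrite(f"pics/a_{n}.png",im); c,f,p,M=cam(n,o); print(n,p.round(3),M[:,2].round(2),f,c["k1"])
    for t in names:
        r=arm.look_for(t,n)
        print(t,[(np.round(a["xy"]).tolist(),round(a["conf"],2)) for a in r[:2]], atz(n,r[0]["xy"],H[t],o).round(3) if r else "")
E
```

```text
{'t': 0.0, 'q': array([ 1.10104582e+00,  2.38779250e-01, -1.42683277e-02,  1.31919593e+00,
       -3.02299008e-05,  1.57079783e+00]), 'qd': array([ 5.05358879e-04,  2.49190213e-04, -4.06856146e-04,  8.95583482e-05,
       -1.95226759e-03,  1.38827932e-03]), 'joint_efforts': array([-2.98181141e-03, -5.38782871e+01,  3.46433973e+01,  1.84259430e-02,
       -1.77526281e-04, -1.75783714e-05]), 'tool_pos': array([0.23746597, 0.4677526 , 0.23067295]), 'orientation': array([ 3.91416026e-04,  8.52251250e-01,  5.23132185e-01, -6.08773053e-04]), 'ft_force': array([-0.40506786, -0.40052326, -0.16696187]), 'torque': array([-0.04243693, -0.05053081,  0.00296749]), 'gripper_width': 0.08556241908384915}
scene [-0.05  -0.784  0.59 ] [ 0.64  0.52 -0.57] 518.2372883359128 0.05013310684460687
nail_polish_center [([262.0, 218.0], 0.8)] [ 0.563 -0.133  0.039]
wax_pot_center [([266.0, 244.0], 0.65), ([270.0, 272.0], 0.47)] [ 0.544 -0.161  0.   ]
cream_pot_center [([270.0, 271.0], 0.84)] [ 0.484 -0.228  0.   ]
neck_roll_center [([262.0, 288.0], 0.59)] [ 0.441 -0.252  0.   ]
well_block [([212.0, 253.0], 0.8
[... 631 characters left out ...]
   ]
neck_roll_center [([297.0, 258.0], 0.53)] [ 0.457 -0.267  0.   ]
well_block [([303.0, 207.0], 0.6)] [ 0.462 -0.102  0.015]
square_dish [([357.0, 219.0], 0.8)] [ 0.59  -0.131  0.007]
round_dish [([287.0, 293.0], 0.82)] [ 0.445 -0.378  0.007]
spindle [([352.0, 304.0], 0.6)] [ 0.573 -0.415  0.02 ]
perfume_center [([366.0, 248.0], 0.97)] [ 0.602 -0.287  0.053]
oil_dropper_center [([310.0, 351.0], 0.86)] [ 0.498 -0.555  0.051]
wrist [0.166 0.505 0.374] [ 0.28 -0.15 -0.95] 335.69562549420687 -0.027090460467070906
nail_polish_center [] 
wax_pot_center [] 
cream_pot_center [] 
neck_roll_center [] 
well_block [] 
square_dish [] 
round_dish [] 
spindle [] 
perfume_center [] 
oil_dropper_center []
```

View pics/a_scene.png

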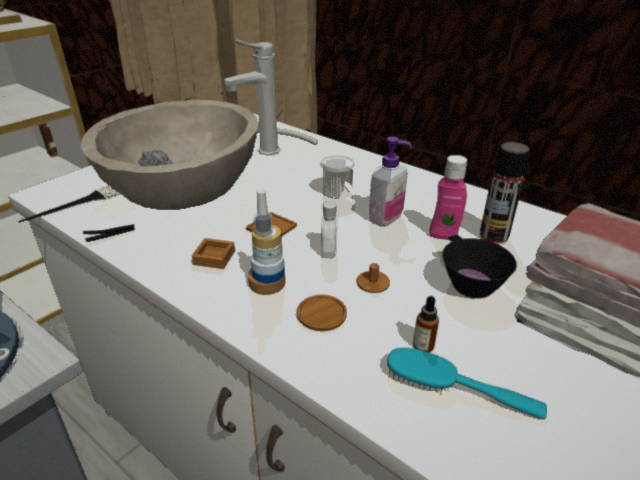

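View pics/a_side.png

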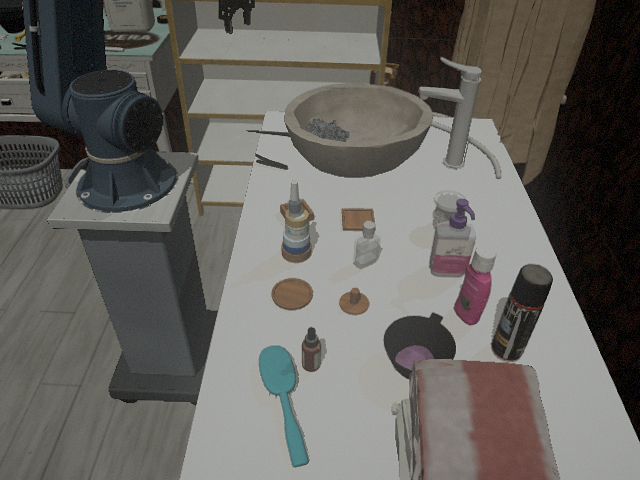

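```bash
python3 - <<'E'
from h import *
S=dict(nail=((262,218),(294,203)),wax=((266,244),(298,224)),cream=((270,271),(295,244)),roll=((262,288),(297,258)))
for k,(a,b) in S.items():
    X=tri([ray("scene",a),ray("side",b)]); print(k,X.round(4),(proj("scene",X)-a).round(1),(proj("side",X)-b).round(1))
o=arm.get_obs();print(q2m(o["orientation"]).round(3));c=arm.calibration("wrist");print(np.array(c["tool_from_camera"]).round(3),c["vfov"])
E
```

```text
nail [ 0.4514 -0.2529  0.1402] [0.2 0.3] [ 0.  -0.3]
wax [ 0.4588 -0.2504  0.0834] [0.1 0.2] [ 0.  -0.2]
cream [ 0.4525 -0.262   0.0359] [-0.2 -0.4] [-0.1  0.4]
roll [ 0.4553 -0.2374 -0.0219] [0.8 1.6] [ 0.2 -1.4]
[[ 0.453  0.892 -0.   ]
 [ 0.892 -0.453 -0.   ]
 [-0.    -0.    -1.   ]]
[[ 1.     0.    -0.001  0.001]
 [-0.     0.948  0.319 -0.081]
 [ 0.001 -0.319  0.948 -0.144]
 [ 0.     0.     0.     1.   ]] 71.12448238734815
```

The scene view shows the stack at about (265,250), the well block at (213,253), the square dish at (272,225), the round dish at (322,313) and the spindle at (374,280). The perfume is at (330,230) and the dropper at (427,325). The side view agrees. I'll move above the stack now.

>>> apply_moves --motion "6 0 0 -6 0; 6 -2 2 -12 8; 6 -6 6 -12 18; 6 -10 10 -12 28; 6 -14 14 -12 38; 6 -18 18 -12 48; 6 -22 22 -12 58; 6 -26 26 -12 68; 6 -30 30 -12 78; 6 -34 34 -12 86; 6 -38 38 -12 92; 6 -42 42 -12 92" --squeeze 30

```text
t: 3.15
tool_pos: [0.4222, -0.0986, 0.3516]
orientation: [-0.0, 0.968, -0.251, 0.0]
ft_force: [0.8, 0.9, 0.2]
gripper_width: 0.0601
```

```bash
cat > look.py <<'E'
from h import *
import sys
# usage: look.py tag cams [name:z ...]
tag,cams=sys.argv[1],sys.argv[2].split(",")
o=arm.get_obs(); print("tcp",np.round(o["tool_pos"],4),"t",o["t"],"w",round(o["gripper_width"],4),"F",np.round(o["ft_force"],1))
for n in cams:
    im=arm.capture(n); cv2.imwrite(f"pics/{tag}_{n}.png",im)
    for a in sys.argv[3:]:
        t,z=a.split(":"); t=[k for k in names if k.startswith(t)][0]
        for r in arm.masks_of(t,n)[:2]:
            m=np.array(r["pixels"],np.uint8); ys,xs=np.nonzero(m); 
            if len(xs)==0: continue
            c=((xs.min()+xs.max())/2,(ys.min()+ys.max())/2)
            X=atz(n,r["xy"],float(z),o); Y=atz(n,c,float(z),o)
            # hull in metric plane: min-enclosing circle & min-area rect
            P=np.array([atz(n,p,float(z),o)[:2] for p in cv2.convexHull(np.c_[xs,ys].astype(np.int32))[:,0]],np.float32)
            (ce,rad),rect=cv2.minEnclosingCircle(P),cv2.minAreaRect(P*1000)
            print(n,t,round(r["conf"],2),"px",np.round(r["xy"]).astype(int),"xyz",X[:2].round(4),"circ",np.round(ce,4),round(rad,4),"rect",np.round(rect[0],1),np.round(rect[1],1),round(rect[2]),"tool",totool([*ce,float(z)],o).round(2))
E
python3 look.py b wrist nail:.1515 wax:.11 cream:.061 neck:.024 well:.022 square:.009 round:.009 spindle:.006 perfume:.053 oil:.051
```

```text
tcp [ 0.4222 -0.0986  0.3516] t 3.15 w 0.0601 F [0.8 0.9 0.2]
wrist nail_polish_center 0.76 px [411 303] xyz [ 0.4611 -0.2387] circ [ 0.4578 -0.2373] 0.0208 rect [ 461.5 -235.6] [19.6 41.5] 24 tool [ 9.83 10.41 20.01]
wrist wax_pot_center 0.7 px [402 283] xyz [ 0.4618 -0.2327] circ [ 0.4646 -0.2415] 0.0343 rect [ 464.3 -237.8] [49.5 59.5] 54 tool [10.62 10.45 24.16]
wrist cream_pot_center 0.56 px [385 265] xyz [ 0.4525 -0.2217] circ [ 0.4547 -0.2424] 0.0308 rect [ 452.2 -233.5] [58.4 39.7] 18 tool [ 9.79 11.01 29.06]
wrist neck_roll_center 0.77 px [380 253] xyz [ 0.4542 -0.2181] circ [ 0.4557 -0.242 ] 0.0327 rect [ 455.5 -230.6] [63.5 42.3] 2 tool [ 9.86 10.93 32.76]
wrist well_block 0.95 px [346 194] xyz [ 0.4508 -0.116 ] circ [ 0.4491 -0.1149] 0.0416 rect [ 448.7 -116. ] [62.7 62.9] 28 tool [ 3.12  0.13 32.96]
wrist square_dish 0.84 px [438 149] xyz [ 0.593  -0.1243] circ [ 0.5939 -0.1273] 0.0528 rect [ 594.5 -128. ] [77.  77.6] 2 tool [16.38 -5.81 34.27]
wrist round_dish 0.76 px [434 318] xyz [ 0.4815 -0.3716] circ [ 0.4773 -0.3781] 0.0368 rect [ 483.5 -377.8] [27.4 73.2] 3 tool [18.35 21.78 34.26]
wrist spindle 0.59 px [492 305] xyz [ 0.5751 -0.3971] circ [ 0.5773 -0.399 ] 0.0342 rect [ 579.  -395.2] [58.8 58.6] 67 tool [28.11 18.76 34.57]
wrist perfume_center 0.8 px [497 241] xyz [ 0.6055 -0.2698] circ [ 0.6128 -0.2732] 0.0485 rect [ 609.5 -276. ] [56.7 94.5] 33 tool [25.11  6.03 29.87]
```

View pics/b_wrist.png

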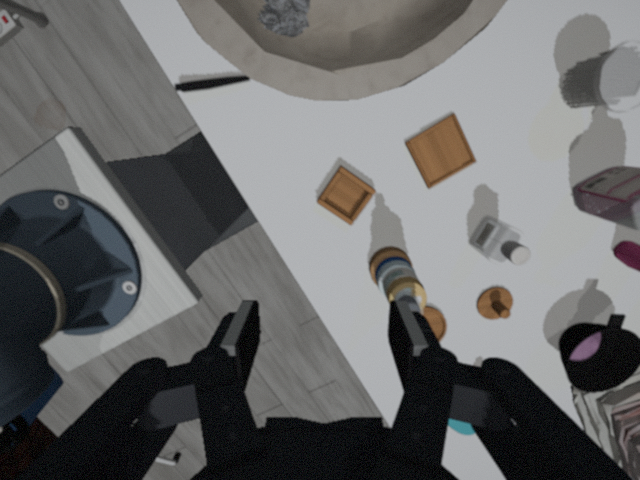

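```bash
python3 - <<'E'
from h import *
for n in("scene","side"):
    arm.capture(n)
    for t,zt in(("nail_polish_center",.191),("wax_pot_center",.112),("cream_pot_center",.061)):
        r=arm.masks_of(t,n)
        if not r: continue
        ys,xs=np.nonzero(r[0]["pixels"]); top=ys.min(); 
        print(n,t,round(r[0]["conf"],2),np.round(r[0]["xy"]),xs.min(),xs.max(),ys.min(),ys.max())
        X=np.array([.458,-.247,zt]); print("  pred top-center of (.458,-.247)",proj(n,X).round(1), "bottom",proj(n,X-[0,0,{.191:.079,.112:.051,.061:.037}[zt]]).round(1))
        for rows in (slice(top+3,top+12),):
            m=[np.nonzero(q)[0].mean() for q in r[0]["pixels"][rows] if q.any()]; print("  top cols",np.round(m,1))
    p0=proj(n,[.458,-.247,.19]);print("dx/dy px per cm",(proj(n,[.468,-.247,.19])-p0).round(1),(proj(n,[.458,-.237,.19])-p0).round(1))
E
```

```text
scene nail_polish_center 0.79 [262. 215.] 253 272 189 236
  pred top-center of (.458,-.247) [260.5 188.4] bottom [263.4 229.8]
  top cols [261.  261.  261.  261.  261.  261.  261.5 261.5 261.5]
scene wax_pot_center 0.92 [265. 244.] 252 282 226 263
  pred top-center of (.458,-.247) [263.4 229.8] bottom [265.1 254.3]
  top cols [276.  273.1 271.  270.2 269.2 269.3 267.8 266.6 266. ]
scene cream_pot_center 0.95 [270. 270.] 251 284 256 282
  pred top-center of (.458,-.247) [265.1 254.3] bottom [266.2 271.1]
  top cols [265.7 266.  266.2 266.5 267.7 267.5 267.5 268.  268. ]
dx/dy px per cm [ 4.4 -2.3] [-4.4 -1.9]
side nail_polish_center 0.88 [292. 203.] 287 302 180 217
  pred top-center of (.458,-.247) [297.2 180.3] bottom [297.6 212. ]
  top cols [294.  294.  294.  294.  294.  294.  294.  294.  294.5]
side wax_pot_center 0.97 [297. 227.] 285 308 209 239
  pred top-center of (.458,-.247) [297.6 212. ] bottom [297.8 231. ]
  top cols [305.  302.6 299.3 298.5 297.9 297.2 296.5 296.5 296.5]
side cream_pot_center 0.87 [293. 247.] 283 309 231 254
  pred top-center of (.458,-.247) [297.8 231. ] bottom [298.  244.1]
  top cols [284.  284.5 291.7 294.3 294.4 295.  296.  296.  296. ]
dx/dy px per cm [5.1 0.2] [ 0.3 -2.8]
```

The wrist view shows the well block at (346,194) and the square dish at (440,150). The spindle is at (494,303), and the stack leans away in perspective at (385,262)–(408,295). I'll go above the nail polish.

>>> apply_moves --motion "5 3 4 2 0; 5 7 8 4 0; 5 10.1 12.1 8 0; 5 10.1 12.1 10 0; 5 10.1 12.1 10 0"

```text
t: 4.72
tool_pos: [0.4509, -0.2514, 0.2497]
orientation: [-0.0, 0.968, -0.25, -0.002]
ft_force: [-0.1, -0.1, 0.3]
gripper_width: 0.0504
```

```bash
python3 look.py c wrist nail:.191 wax:.112 cream:.061 neck:.024 well:.022 square:.009 round:.009 spindle:.006 perfume:.053 oil:.051; python3 -c "
from h import *
print(proj('wrist',[.452,-.254,.191]),proj('wrist',[.452,-.254,.112]))"
```

```text
tcp [ 0.4509 -0.2514  0.2497] t 4.725 w 0.0504 F [-0.1 -0.1  0.3]
wrist nail_polish_center 0.82 px [330 242] xyz [ 0.4631 -0.2397] circ [ 0.4601 -0.2399] 0.0198 rect [ 460.8 -240.3] [38.9 24.8] 61 tool [ 0.26 -1.45  5.87]
wrist wax_pot_center 0.85 px [337 211] xyz [ 0.4699 -0.2413] circ [ 0.4629 -0.2499] 0.0281 rect [ 464.4 -247.3] [46.2 50.5] 42 tool [ 1.03 -0.71 13.77]
wrist cream_pot_center 0.8 px [322 191] xyz [ 0.4632 -0.2274] circ [ 0.4592 -0.246 ] 0.0268 rect [ 461.7 -235.1] [26.8 53.2] 77 tool [ 0.53 -0.88 18.87]
wrist cream_pot_center 0.48 px [370 287] xyz [ 0.4582 -0.344 ] circ [ 0.4611 -0.3503] 0.0366 rect [ 460.7 -348.1] [68.6 71. ] 89 tool [ 5.75  8.15 18.85]
wrist neck_roll_center 0.65 px [318 183] xyz [ 0.4595 -0.2227] circ [ 0.4566 -0.2476] 0.0329 rect [ 458.9 -235.3] [38.2 65.4] 79 tool [ 0.39 -0.61 22.57]
wrist well_block 0.97 px [258  98] xyz [ 0.4483 -0.1171] circ [ 0.4486 -0.1175] 0.0428 rect [ 448.8 -118.2] [62.8 64.2] 27 tool [ -6.61 -11.6   22.8 ]
wrist square_dish 0.84 px [386  36] xyz [ 0.5906 -0.1283] circ [ 0.5947 -0.1291] 0.0538 rect [ 594.3 -128.8] [78.7 77. ] 2 tool [  6.74 -17.66  24.05]
wrist square_dish 0.67 px [260  98] xyz [ 0.4486 -0.1168] circ [ 0.4473 -0.116 ] 0.0447 rect [ 447.8 -116. ] [65.2 67.5] 27 tool [ -6.79 -11.66  24.1 ]
wrist round_dish 0.88 px [373 287] xyz [ 0.456  -0.3717] circ [ 0.4557 -0.3766] 0.0422 rect [ 455.6 -374.1] [82.4 78.8] 1 tool [ 6.57 10.72 24.04]
wrist spindle 0.83 px [469 254] xyz [ 0.5786 -0.3909] circ [ 0.5805 -0.3952] 0.0311 rect [ 580.1 -395.4] [57.6 61.7] 17 tool [18.4   6.29 24.3 ]
wrist perfume_center 0.16 px [319 195] xyz [ 0.4572 -0.23  ] circ [ 0.4584 -0.2471] 0.0272 rect [ 460.2 -236.2] [26.5 54.1] 81 tool [ 0.52 -0.74 19.67]
[324.08697461 268.32786684] [323.95000728 233.65411908]
```

View pics/c_wrist.png

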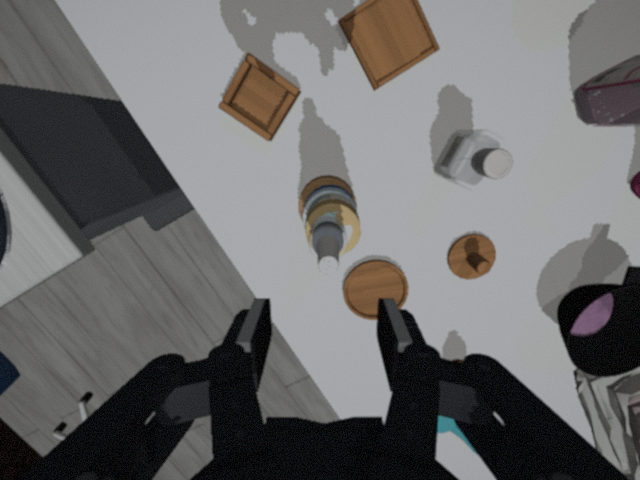

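Close up, the cap's top is at about (329,264) and the wax lid is centred at about (333,226). I'll work out the shift.

```bash
python3 -c "
from h import *
for uv,z in(((329,264),.191),((333,226),.112)):
    X=atz('wrist',uv,z);print(X.round(4),totool(X).round(2))
X=np.array([.4486,-.117,.1]);print(totool(X))"
```

```text
[ 0.4563 -0.2529  0.191 ] [ 0.45 -0.06  6.07]
[ 0.4623 -0.2517  0.112 ] [ 0.92 -0.45 13.97]
[ -6.79159468 -11.58192285  15.16362406]
```

>>> apply_moves --motion "5 0.4 -0.2 2 0; 5 0.4 -0.2 4 0; 5 0.4 -0.2 6 0; 5 0.4 -0.2 7.5 0; 5 0.4 -0.2 8.6 0; 5 0.4 -0.2 8.6 0; 5 0.4 -0.2 8.6 0" --squeeze 25

```text
t: 6.15
tool_pos: [0.4567, -0.2517, 0.1659]
orientation: [0.0, 0.968, -0.25, 0.0]
ft_force: [0.0, -0.7, 0.8]
gripper_width: 0.0502
```

```bash
python3 look.py d wrist nail:.191; python3 -c "
import cv2
a=cv2.imread('pics/d_wrist.png')[120:480,140:520];cv2.imwrite('pics/d1.png',a)"
```

```text
tcp [ 0.4567 -0.2517  0.1659] t 6.15 w 0.0502 F [ 0.  -0.7  0.8]
wrist nail_polish_center 0.57 px [321 300] xyz [ 0.4661 -0.2343] circ [ 0.4635 -0.2372] 0.0247 rect [ 463.5 -237.3] [49.  21.7] 61 tool [-0.11 -1.6  -2.51]
```

View pics/d1.png

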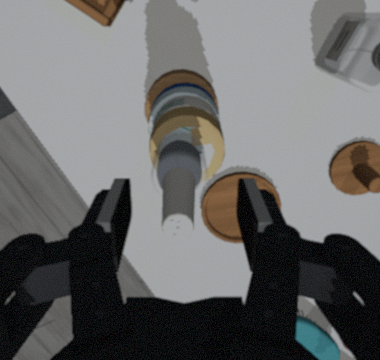

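>>> apply_moves --motion "4 -0.1 0.3 0.4 0; 3 -0.1 0.3 0.4 0; 2 -0.1 0.3 0.4 0; 1.2 -0.1 0.3 0.4 0; 1.2 -0.1 0.3 0.4 0; 1.2 -0.1 0.3 0.4 0" --squeeze 30

```text
t: 7.0
tool_pos: [0.4541, -0.2536, 0.1614]
orientation: [0.0, 0.968, -0.25, 0.0]
ft_force: [-0.1, -0.6, -0.2]
gripper_width: 0.0158
```

>>> apply_moves --motion "0.5 0 0 0 0; 0.5 0 0 -0.5 0; 0.5 0 0 -1.5 0; 0.5 0 0 -3 0; 0.5 0 0 -4.5 0; 0.5 0 0 -6 0; 0.5 0 0 -6 0"

```text
t: 7.88
tool_pos: [0.4547, -0.254, 0.2229]
orientation: [0.0, 0.968, -0.25, 0.001]
ft_force: [0.2, -0.7, -1.0]
gripper_width: 0.0163
```

```bash
python3 look.py e wrist,side nail:.2 wax:.112 well:.022; python3 -c "
from h import *
print(totool([.4486,-.117,.1]))"
```

```text
tcp [ 0.4547 -0.254   0.2229] t 7.875 w 0.0163 F [ 0.2 -0.7 -1. ]
wrist nail_polish_center 0.57 px [326 297] xyz [ 0.4551 -0.2587] circ [ 0.4504 -0.2638] 0.0352 rect [ 450.5 -263.8] [69.9 31.4] 61 tool [0.09 1.07 2.29]
wrist wax_pot_center 0.91 px [328 227] xyz [ 0.4646 -0.2461] circ [ 0.4619 -0.2496] 0.0286 rect [ 463.2 -246.6] [50.2 49.2] 55 tool [ 0.38 -0.73 11.09]
wrist well_block 0.93 px [248  94] xyz [ 0.4497 -0.1174] circ [ 0.4492 -0.1179] 0.043 rect [ 449.1 -118.1] [62.6 64.3] 26 tool [ -7.12 -11.65  20.07]
wrist well_block 0.39 px [312 183] xyz [ 0.4614 -0.2202] circ [ 0.4561 -0.2458] 0.0324 rect [ 457.7 -233.7] [34.7 64.3] 82 tool [-0.33 -0.79 20.09]
side nail_polish_center 0.81 px [294 180] xyz [ 0.4516 -0.2581] circ [ 0.4517 -0.2349] 0.0685 rect [ 451.8 -234.9] [ 29.5 136.5] 5 tool [-1.2  -1.53  2.28]
side wax_pot_center 0.56 px [296 221] xyz [ 0.4575 -0.2779] circ [ 0.4598 -0.2828] 0.0539 rect [ 456.7 -282.9] [ 49.1 106.5] 3 tool [ 1.81  2.27 11.09]
side wax_pot_center 0.45 px [298 258] xyz [ 0.4666 -0.3869] circ [ 0.4669 -0.3703] 0.032 rect [ 467.7 -377.1] [60.4 44.8] 19 tool [ 6.66  9.58 11.1 ]
side well_block 0.82 px [295 204] xyz [ 0.4422 -0.098 ] circ [ 0.448  -0.1274] 0.0483 rect [ 447.2 -129.2] [70.7 85.8] 26 tool [ -6.76 -10.76  20.07]
[ -7.05292897 -11.69797118  12.09709775]
```

View pics/e_wrist.png

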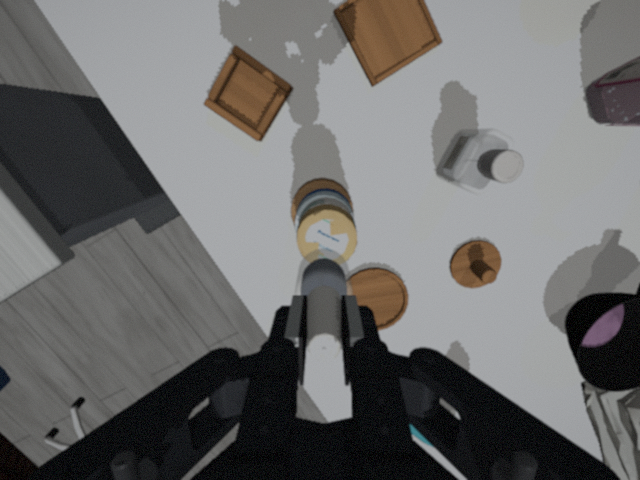

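>>> apply_moves --motion "0.5 -1.5 -2.5 0 8; 0.5 -3 -5 0 16; 0.5 -4.5 -7.5 0 24; 0.5 -6 -10 0 30; 0.5 -7 -11.7 0 34; 0.5 -7 -11.7 3 34; 0.5 -7 -11.7 6 34; 0.5 -7 -11.7 9 34; 0.5 -7 -11.7 10 34; 0.5 -7 -11.7 10 34"

```text
t: 9.52
tool_pos: [0.4491, -0.1173, 0.1212]
orientation: [0.0, 0.853, -0.522, -0.0]
ft_force: [0.8, 0.2, -0.1]
gripper_width: 0.016
```

```bash
python3 look.py f wrist,side nail:.11 well:.022 wax:.112; python3 -c "
from h import *
print(totool([.449,-.117,.1]))"
```

```text
tcp [ 0.4491 -0.1173  0.1212] t 9.525 w 0.016 F [ 0.8  0.2 -0.1]
wrist nail_polish_center 0.56 px [327 295] xyz [ 0.4537 -0.1173] circ [ 0.4452 -0.1176] 0.0327 rect [ 445.6 -117.6] [64.3 29.2] 17 tool [-0.16  0.36  1.12]
wrist nail_polish_center 0.22 px [468 306] xyz [ 0.4812 -0.1862] circ [ 0.4746 -0.199 ] 0.0263 rect [ 476.2 -194.9] [40.  44.8] 82 tool [8.43 1.45 1.12]
wrist well_block 0.83 px [324 236] xyz [ 0.4573 -0.1143] circ [ 0.4499 -0.1164] 0.0438 rect [ 450.2 -116.4] [66.  62.7] 27 tool [-0.05 -0.12  9.92]
wrist wax_pot_center 0.71 px [524 360] xyz [ 0.468  -0.2324] circ [ 0.4662 -0.2363] 0.0442 rect [ 465.7 -236.1] [88.2 44.1] 75 tool [11.37  3.89  0.92]
side nail_polish_center 0.77 px [295 185] xyz [ 0.4458 -0.1466] circ [ 0.4476 -0.1412] 0.0397 rect [ 451.2 -140.9] [29.4 78.7] 4 tool [2.05 1.22 1.12]
side nail_polish_center 0.39 px [354 304] xyz [ 0.5703 -0.496 ] circ [ 0.5714 -0.4901] 0.0319 rect [ 569.8 -493. ] [48.7 56.4] 33 tool [38.75  6.09  1.1 ]
side well_block 0.65 px [299 205] xyz [ 0.4505 -0.1039] circ [ 0.4542 -0.1193] 0.0469 rect [ 446.4 -124. ] [69.8 86.5] 23 tool [ 0.41 -0.37  9.92]
side wax_pot_center 0.59 px [294 225] xyz [ 0.4534 -0.2894] circ [ 0.4607 -0.2813] 0.0525 rect [ 455.8 -281.5] [ 50.8 103.5] 3 tool [15.12  6.43  0.92]
[-0.07271896  0.03447047  2.17879043]
```

View pics/f_wrist.png

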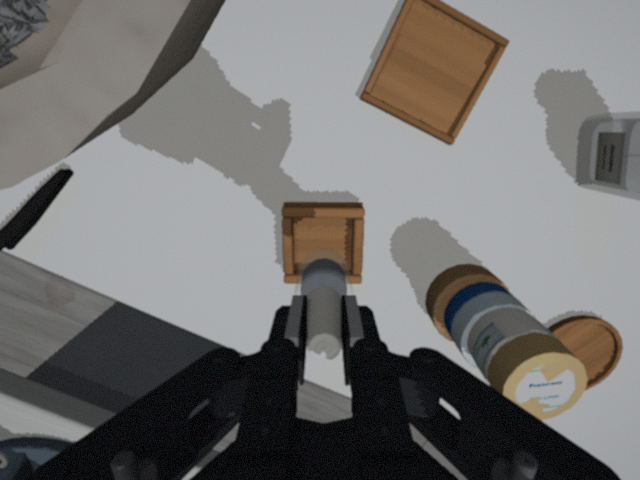

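Bottle is upright and centred over the well (block at (323,243) in view). Lowering.

>>> apply_moves --motion "0.5 0 0 2 0; 0.5 0 0 4 0; 0.5 0 0 5 0; 0.5 0 0 5.5 0; 0.5 0 0 5.9 0; 0.5 0 0 6.2 0; 0.5 0 0 6.2 0"

```text
t: 10.8
tool_pos: [0.4494, -0.1174, 0.0594]
orientation: [0.0, 0.853, -0.522, 0.0]
ft_force: [-0.7, -0.3, 0.3]
gripper_width: 0.0161
```

>>> apply_moves --motion "0.5 0 0 0.1 0; 0.5 0 0 0.2 0; 0.5 0 0 0.3 0; 0.5 0 0 0.3 0"

```text
t: 11.3
tool_pos: [0.4497, -0.1174, 0.0572]
orientation: [-0.0, 0.853, -0.522, 0.001]
ft_force: [-2.3, 1.5, 10.4]
gripper_width: 0.016
```

>>> apply_moves --motion "2.4 0 0 -0.1 0; 4 0 0 -0.1 0; 4.5 0 0 -0.1 0; 4.5 0 0 -0.1 0; 4.5 0 0 -2 0; 4.5 0 0 -5 0; 4.5 0 0 -9 0; 6.5 0 0 -13 0; 6.5 0 0 -16 0; 6.5 0 0 -16 0"

```text
t: 12.55
tool_pos: [0.4505, -0.1177, 0.2183]
orientation: [-0.001, 0.853, -0.522, 0.002]
ft_force: [0.3, -0.8, -0.6]
gripper_width: 0.0653
```

```bash
python3 look.py g wrist,side nail:.054 well:.022 wax:.112 cream:.061 neck:.024; python3 -c "
from h import *
print(totool([.457,-.252,.1]))"
```

```text
tcp [ 0.4505 -0.1177  0.2183] t 12.55 w 0.0653 F [ 0.3 -0.8 -0.6]
wrist nail_polish_center 0.72 px [324 221] xyz [ 0.4538 -0.117 ] circ [ 0.4541 -0.1151] 0.0199 rect [ 454.  -115.2] [38.9 28.5] 27 tool [-0.11 -0.39 16.43]
wrist well_block 0.9 px [311 207] xyz [ 0.4539 -0.1023] circ [ 0.4492 -0.1157] 0.0427 rect [ 450.1 -116. ] [65.  61.8] 27 tool [-0.29  0.08 19.63]
wrist wax_pot_center 0.55 px [462 294] xyz [ 0.4642 -0.2404] circ [ 0.4649 -0.2423] 0.0376 rect [ 463.1 -241.8] [75. 47.] 72 tool [11.72  4.43 10.65]
wrist wax_pot_center 0.35 px [555 150] xyz [ 0.5918 -0.2362] circ [ 0.5979 -0.2378] 0.0419 rect [ 593.5 -240.7] [48.1 80.5] 31 tool [17.38 -7.62 10.7 ]
wrist cream_pot_center 0.71 px [426 260] xyz [ 0.4667 -0.2218] circ [ 0.4586 -0.24  ] 0.0318 rect [ 459.8 -232.9] [43.9 59.2] 85 tool [11.22  4.9  15.75]
wrist neck_roll_center 0.57 px [412 245] xyz [ 0.4671 -0.2164] circ [ 0.4582 -0.2423] 0.0341 rect [ 461.1 -232.5] [45.5 65.3] 78 tool [11.39  5.05 19.45]
side nail_polish_center 0.56 px [297 199] xyz [ 0.4481 -0.1212] circ [ 0.4541 -0.1085] 0.0452 rect [ 448.7 -108.8] [30.  88.2] 3 tool [-0.7  -0.69 16.43]
side well_block 0.65 px [288 206] xyz [ 0.4264 -0.1088] circ [ 0.4476 -0.1276] 0.0443 rect [ 448.9 -122.1] [44.9 84.9] 73 tool [ 0.69  0.77 19.63]
side wax_pot_center 0.91 px [298 224] xyz [ 0.4603 -0.2858] circ [ 0.4588 -0.2831] 0.0508 rect [ 457.7 -283.1] [ 47.4 100. ] 3 tool [15.07  6.83 10.65]
side cream_pot_center 0.66 px [294 245] xyz [ 0.4527 -0.2931] circ [ 0.4512 -0.2832] 0.0416 rect [ 455.9 -283.9] [55.4 73.1] 3 tool [14.73  7.52 15.75]
side neck_roll_center 0.57 px [296 255] xyz [ 0.4556 -0.2833] circ [ 0.4578 -0.2745] 0.032 rect [ 460.1 -284.7] [62.5 40.2] 12 tool [14.24  6.55 19.45]
[12.34159411  5.43860059 11.61027891]
```

View pics/g_wrist.png

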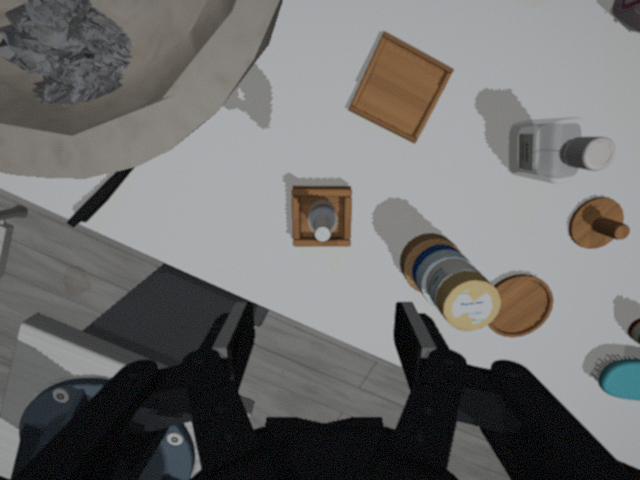

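The bottle stands in the well at (321,218), and the stack is undisturbed with its lid at (469,305). Next is the tan pot.

>>> apply_moves --motion "8.5 3 1.5 -0.5 -10; 8.5 6 3 0 -20; 8.5 9 4 0 -30; 8.5 12.5 5.2 1 -34; 8.5 12.5 5.2 3 -34; 8.5 12.5 5.2 4 -34; 8.5 12.5 5.2 4 -34"

```text
t: 14.02
tool_pos: [0.4595, -0.2518, 0.1758]
orientation: [-0.0, 0.968, -0.25, -0.001]
ft_force: [-0.4, 0.3, 0.6]
gripper_width: 0.0851
```

```bash
python3 look.py i wrist wax:.112 cream:.061 neck:.024 square:.009; python3 -c "
from h import *
im=cv2.imread('pics/i_wrist.png')
o=arm.get_obs()
for x,y,c in((.4585,-.252,(0,0,255)),):
    P=np.array([proj('wrist',[x+.025*np.cos(a),y+.025*np.sin(a),.112]) for a in np.linspace(0,6.3,60)]).astype(int)
    cv2.polylines(im,[P],False,c,1)
cv2.imwrite('pics/i1.png',im)
for uv in((340,98),):
  pass
print(q2m(o['orientation']).round(3)[:2,:2])"
```

```text
tcp [ 0.4595 -0.2518  0.1758] t 14.025 w 0.0851 F [-0.4  0.3  0.6]
wrist wax_pot_center 0.89 px [320 255] xyz [ 0.4606 -0.2462] circ [ 0.4609 -0.2491] 0.0302 rect [ 460.9 -249.1] [59.4 47. ] 61 tool [-0.   -0.31  6.38]
wrist wax_pot_center 0.46 px [229  90] xyz [ 0.4645 -0.1336] circ [ 0.4637 -0.1323] 0.0169 rect [ 463.1 -133.3] [23.1 32.1] 61 tool [ -5.4  -10.67   6.39]
wrist cream_pot_center 0.81 px [316 215] xyz [ 0.4649 -0.2311] circ [ 0.4592 -0.2466] 0.0284 rect [ 462.6 -236.7] [32.6 55.9] 72 tool [-0.27 -0.44 11.48]
wrist neck_roll_center 0.98 px [310 196] xyz [ 0.4631 -0.2211] circ [ 0.4576 -0.2471] 0.0327 rect [ 462.1 -235. ] [38.7 64.4] 69 tool [-0.38 -0.32 15.18]
wrist square_dish 0.77 px [393  28] xyz [ 0.5881 -0.1362] circ [ 0.5938 -0.1301] 0.0527 rect [ 594.  -130.8] [78.3 73.5] 2 tool [  5.89 -17.15  16.67]
[[ 0.876 -0.483]
 [-0.483 -0.876]]
```

View pics/i1.png

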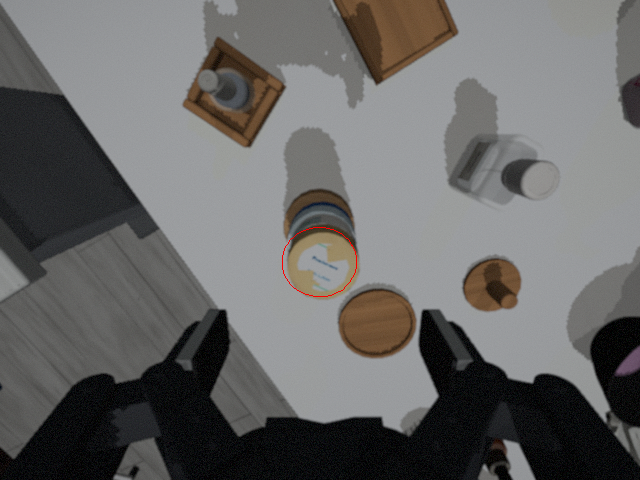

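The lid at about (323,262) matches the overlay to about 2 px. Descend and grasp.

>>> apply_moves --motion "8.5 0.1 0.1 3 0; 8.5 0.1 0.1 6 0; 8.5 0.1 0.1 8 0; 8.5 0.1 0.1 10 0; 8.5 0.1 0.1 10 0; 7 0.1 0.1 10 0; 6 0.1 0.1 10 0; 5.4 0.1 0.1 10 0; 4.5 0.1 0.1 10 0; 4.5 0.1 0.1 10 0; 4.5 0.1 0.1 10 0" --squeeze 30

```text
t: 15.65
tool_pos: [0.4606, -0.2538, 0.077]
orientation: [0.0, 0.968, -0.25, 0.0]
ft_force: [-1.6, 1.3, 6.5]
gripper_width: 0.0489
```

>>> apply_moves --motion "4.3 0 0 -0.5 0; 4.3 0 0 -1.5 0; 4.3 0 0 -3.5 0; 4.3 0 0 -6 0; 4.3 1 -3 -7 0; 4.3 2.2 -7 -7 0; 4.3 3.4 -11 -7 0; 4.3 4.8 -15 -7 0; 4.3 5.7 -17.3 -7 0; 4.3 5.7 -17.3 -4 0; 4.3 5.7 -17.3 -2 0; 4.3 5.7 -17.3 -2 0"

```text
t: 17.15
tool_pos: [0.593, -0.1295, 0.0954]
orientation: [0.0, 0.968, -0.25, -0.001]
ft_force: [-0.3, -0.7, -0.4]
gripper_width: 0.049
```

```bash
python3 look.py j wrist,side wax:.08 square:.009 cream:.061 neck:.024; python3 -c "
from h import *
print(totool([.594,-.129,.021]))"
```

```text
tcp [ 0.593  -0.1295  0.0954] t 17.15 w 0.049 F [-0.3 -0.7 -0.4]
wrist wax_pot_center 0.63 px [320 334] xyz [ 0.5811 -0.149 ] circ [ 0.579  -0.1522] 0.0499 rect [ 578.2 -152.6] [98.3 70.5] 74 tool [-0.13  2.66  1.54]
wrist square_dish 0.61 px [325 233] xyz [ 0.6014 -0.1183] circ [ 0.5957 -0.1274] 0.0526 rect [ 594.9 -127.7] [76.  77.1] 2 tool [ 0.16 -0.32  8.64]
wrist neck_roll_center 0.76 px [271 403] xyz [ 0.4956 -0.2191] circ [ 0.4949 -0.2246] 0.0142 rect [ 495.1 -223.7] [22.  20.6] 71 tool [-3.97 13.05  7.16]
side wax_pot_center 0.57 px [358 187] xyz [ 0.5889 -0.1009] circ [ 0.5968 -0.0892] 0.0652 rect [594.8 -89.2] [129.3  48.3] 89 tool [-1.61 -3.71  1.54]
side wax_pot_center 0.43 px [295 203] xyz [ 0.4464 -0.1736] circ [ 0.4465 -0.1595] 0.057 rect [ 451.7 -159.1] [ 28.7 113.6] 4 tool [-11.37   9.7    1.57]
side square_dish 0.81 px [355 221] xyz [ 0.5849 -0.139 ] circ [ 0.5937 -0.1333] 0.0542 rect [ 592.8 -133.3] [77.2 80.2] 3 tool [0.27 0.28 8.64]
side cream_pot_center 0.76 px [293 241] xyz [ 0.4505 -0.2815] circ [ 0.4575 -0.275 ] 0.0463 rect [ 455.9 -275.3] [54.6 90.3] 3 tool [-4.82 19.28  3.47]
side neck_roll_center 0.61 px [296 256] xyz [ 0.4554 -0.2868] circ [ 0.4592 -0.275 ] 0.0323 rect [ 461.6 -283.3] [63.6 38.3] 19 tool [-4.66 19.19  7.17]
[-0.05240419 -0.07908496  7.57180648]
```

View pics/j_wrist.png

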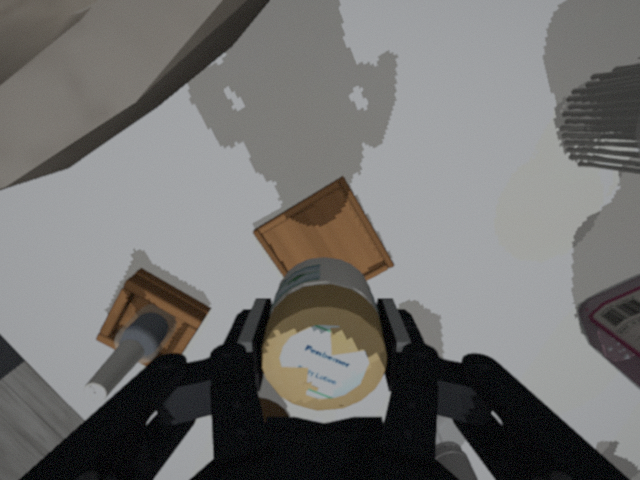

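The pot is held upright over the square dish (rim corners (343,180), (255,232) and (392,265)). Lowering.

>>> apply_moves --motion "4.3 0 0 2 0; 4.3 0 0 4 0; 4.3 0 -0.1 5.5 0; 4.3 0 -0.1 6.5 0; 4.3 0 -0.1 6.9 0; 4.3 0 -0.1 7.2 0; 4.3 0 -0.1 7.3 0; 4.3 0 -0.1 7.3 0"

```text
t: 18.65
tool_pos: [0.5946, -0.129, 0.0236]
orientation: [0.0, 0.968, -0.25, 0.0]
ft_force: [0.8, -0.1, -0.6]
gripper_width: 0.0487
```

>>> apply_moves --motion "4.3 0 0 0.1 0; 4.3 0 0 0.2 0; 4.3 0 0 0.3 0; 4.3 0 0 0.3 0"

```text
t: 19.15
tool_pos: [0.5944, -0.129, 0.0209]
orientation: [0.0, 0.968, -0.25, 0.0]
ft_force: [-2.0, -0.3, 5.9]
gripper_width: 0.0489
```

>>> apply_moves --motion "6 0 0 0 0; 7.5 0 0 0 0; 8.2 0 0 0 0; 8.2 0 0 0 0; 8.2 0 0 -2 0; 8.2 0 0 -5 0; 8.2 0 0 -9 0; 8.2 0 0 -13 0; 8.2 -2.5 8 -14 0; 8.2 -4 13 -14 0; 8.2 -5.7 17.3 -14 0; 8.2 -5.7 17.3 -11 0"

```text
t: 20.65
tool_pos: [0.4595, -0.2557, 0.1322]
orientation: [0.001, 0.968, -0.252, 0.002]
ft_force: [1.3, 0.6, 0.0]
gripper_width: 0.082
```

```bash
cat > circ.py <<'E'
from h import *
import sys
# circ.py tag x y z r : overlay circle on newest wrist capture
tag=sys.argv[1]; x,y,z,r=map(float,sys.argv[2:6]); im=cv2.imread(f'pics/{tag}_wrist.png')
P=np.array([proj('wrist',[x+r*np.cos(a),y+r*np.sin(a),z]) for a in np.linspace(0,6.3,60)]).astype(int)
cv2.polylines(im,[P],False,(0,0,255),1); cv2.imwrite(f'pics/{tag}1.png',im); print(totool([x,y,z]).round(2))
E
python3 look.py k wrist,side wax:.056 cream:.061 neck:.024 square:.009 round:.009; python3 circ.py k .459 -.252 .061 .029
```

```text
tcp [ 0.4595 -0.2557  0.1322] t 20.65 w 0.082 F [1.3 0.6 0. ]
wrist wax_pot_center 0.56 px [404  10] xyz [ 0.5729 -0.1487] circ [ 0.5774 -0.1452] 0.0219 rect [ 573.7 -152.1] [15.6 43.5] 61 tool [  4.88 -15.4    7.63]
wrist cream_pot_center 0.72 px [314 253] xyz [ 0.457  -0.2492] circ [ 0.4581 -0.2506] 0.0322 rect [ 458.6 -251. ] [64.  55.8] 62 tool [-0.4  -0.39  7.11]
wrist neck_roll_center 0.91 px [306 204] xyz [ 0.4642 -0.2232] circ [ 0.4574 -0.2471] 0.0331 rect [ 461.8 -234.9] [40.  65.1] 69 tool [-0.65 -0.66 10.81]
wrist square_dish 0.95 px [395  30] xyz [ 0.5776 -0.149 ] circ [ 0.5938 -0.1403] 0.0458 rect [ 584.7 -156.9] [43.8 91.2] 61 tool [  6.05 -16.63  12.33]
wrist square_dish 0.54 px [314 254] xyz [ 0.4462 -0.2656] circ [ 0.4485 -0.2675] 0.0408 rect [ 448.6 -267.5] [79.3 69.5] 61 tool [-0.44  1.55 12.32]
wrist round_dish 0.8 px [379 343] xyz [ 0.4556 -0.3728] circ [ 0.4563 -0.3769] 0.0437 rect [ 452.1 -375.5] [86.2 75. ] 71 tool [ 5.58 10.73 12.35]
side wax_pot_center 0.72 px [359 212] xyz [ 0.5917 -0.1677] circ [ 0.5928 -0.163 ] 0.0523 rect [ 590.2 -162.9] [102.8  47.5] 88 tool [  7.09 -14.6    7.64]
side cream_pot_center 0.61 px [295 241] xyz [ 0.4535 -0.2797] circ [ 0.4576 -0.2735] 0.0478 rect [ 455.5 -273.6] [55.4 93.6] 3 tool [0.68 1.64 7.12]
side cream_pot_center 0.61 px [351 301] xyz [ 0.5693 -0.4435] circ [ 0.5731 -0.4427] 0.0349 rect [ 573.5 -447. ] [55.9 59.7] 38 tool [19.01 10.78  7.2 ]
side neck_roll_center 0.54 px [298 254] xyz [ 0.4603 -0.2802] circ [ 0.4568 -0.2729] 0.0324 rect [ 458.3 -282.8] [63.3 39.5] 9 tool [ 0.56  1.63 10.82]
side square_dish 0.6 px [348 221] xyz [ 0.5696 -0.1413] circ [ 0.5855 -0.1285] 0.0513 rect [ 592.  -129.4] [77.6 88. ] 3 tool [  4.75 -17.26  12.32]
side round_dish 0.61 px [290 291] xyz [ 0.4498 -0.3734] circ [ 0.4511 -0.3826] 0.0455 rect [ 454. -384.] [80.9 87.8] 3 tool [ 5.4  11.48 12.35]
[-0.23  0.05  6.96]
```

View pics/k1.png

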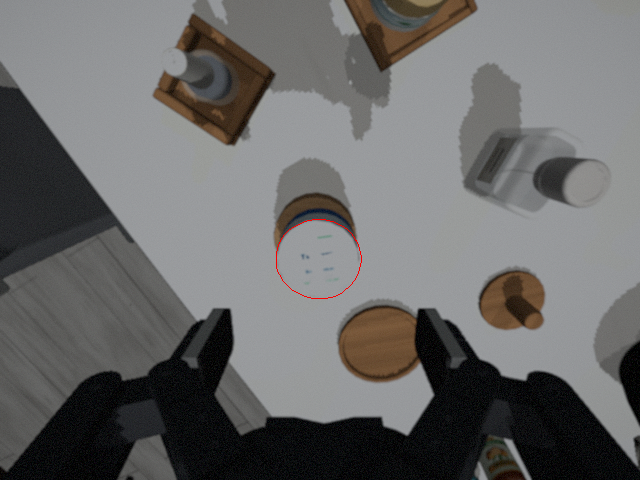

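The cream lid circle fits at about (319,259). The wax pot sits in its dish and the nail polish stands. Grasp the cream pot.

>>> apply_moves --motion "8.4 -0.2 0 2 0; 8.4 -0.2 0 5 0; 8.4 -0.2 0 7.5 0; 8.4 -0.2 0 9 0; 8.4 -0.2 0 9.7 0; 8.4 -0.2 0 9.7 0; 7.2 -0.2 0 9.7 0; 6.3 -0.2 0 9.7 0; 5.5 -0.2 0 9.7 0; 5.2 -0.2 0 9.7 0; 5.2 -0.2 0 9.7 0" --squeeze 30

```text
t: 22.62
tool_pos: [0.4594, -0.252, 0.0341]
orientation: [0.0, 0.968, -0.25, 0.001]
ft_force: [-0.2, 0.5, 5.1]
gripper_width: 0.0564
```

>>> apply_moves --motion "5 0 0 -0.3 0; 5 0 0 -1 0; 5 0 0 -2.5 0; 5 0 0 -5 0; 5 1.5 3 -5 0; 5 3 6 -5 0; 5 4.5 9 -5 0; 5 5.7 11.1 -5 0; 5 5.7 11.1 -5 0; 5 5.7 11.1 -3.5 0; 5 5.7 11.1 -3.5 0"

```text
t: 24.0
tool_pos: [0.4544, -0.375, 0.0669]
orientation: [-0.001, 0.968, -0.249, -0.001]
ft_force: [-0.2, 0.7, -0.9]
gripper_width: 0.0564
```

```bash
python3 look.py l wrist cream:.08 round:.009 neck:.024 spindle:.006; python3 circ.py l .4555 -.377 .009 .042
```

```text
tcp [ 0.4544 -0.375   0.0669] t 24.0 w 0.0564 F [-0.2  0.7 -0.9]
wrist cream_pot_center 0.94 px [323 336] xyz [ 0.4527 -0.3793] circ [ 0.4516 -0.3814] 0.0396 rect [ 450.5 -380.8] [78.2 62.9] 74 tool [ 0.06  0.7  -1.31]
wrist cream_pot_center 0.35 px [184  66] xyz [ 0.4631 -0.2597] circ [ 0.4684 -0.2676] 0.0243 rect [ 468.3 -267. ] [46.7 46.2] 88 tool [ -3.96 -10.08  -1.29]
wrist round_dish 0.9 px [327 244] xyz [ 0.4646 -0.3633] circ [ 0.4561 -0.3775] 0.042 rect [ 462.2 -367.6] [59.6 83.2] 57 tool [0.28 0.14 5.79]
wrist neck_roll_center 0.92 px [188  59] xyz [ 0.453  -0.2394] circ [ 0.4564 -0.2523] 0.0346 rect [ 456.6 -251.9] [64.5 68. ] 11 tool [ -5.74 -10.84   4.32]
wrist spindle 0.91 px [515 200] xyz [ 0.5802 -0.3949] circ [ 0.5813 -0.3961] 0.0327 rect [ 580.  -395.1] [59.7 59.3] 83 tool [12.14 -4.27  6.06]
[0.03 0.06 5.96]
```

View pics/l1.png

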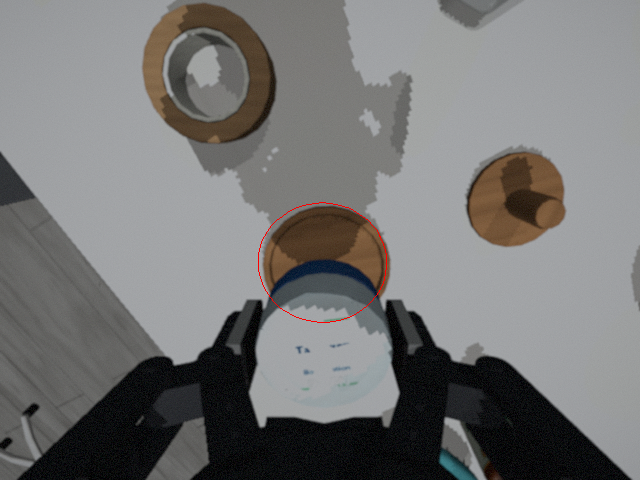

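The pot is held over the round dish, whose outline fits within 3 px (centre about (325,264)). Lowering.

>>> apply_moves --motion "5 0.1 0 1.5 0; 5 0.1 0 3 0; 5 0.1 0 4 0; 5 0.1 0 4.5 0; 5 0.1 0 4.8 0; 5 0.1 0 5 0; 5 0.1 0 5 0"

```text
t: 25.12
tool_pos: [0.4563, -0.3772, 0.0185]
orientation: [0.0, 0.968, -0.25, 0.0]
ft_force: [0.7, 0.2, -0.5]
gripper_width: 0.0567
```

>>> apply_moves --motion "5 0 0 0.1 0; 5 0 0 0.15 0; 5 0 0 0.2 0; 5 0 0 0.2 0"

```text
t: 25.62
tool_pos: [0.4562, -0.3771, 0.0163]
orientation: [0.0, 0.968, -0.25, -0.0]
ft_force: [-0.4, -0.2, -0.4]
gripper_width: 0.0564
```

>>> apply_moves --motion "5 0 0 0.1 0; 5 0 0 0.15 0; 5 0 0 0.2 0; 5 0 0 0.2 0"

```text
t: 26.12
tool_pos: [0.4562, -0.3771, 0.0151]
orientation: [0.0, 0.968, -0.25, 0.0]
ft_force: [-1.8, 1.6, 9.2]
gripper_width: 0.0562
```

>>> apply_moves --motion "6.5 0 0 0 0; 7.7 0 0 0 0; 8.4 0 0 0 0; 8.4 0 0 0 0; 8.4 0 0 -1.5 0; 8.4 0 0 -4 0; 8.4 0 0 -8 0; 8.4 -2 -3.5 -9 0; 8.4 -4 -7 -9 0; 8.4 -6 -11 -9 0; 8.4 -6 -11 -9 0; 8.4 -6 -11 -9 0"

```text
t: 27.62
tool_pos: [0.4574, -0.2522, 0.1052]
orientation: [0.0, 0.968, -0.249, 0.001]
ft_force: [0.1, 0.0, -0.0]
gripper_width: 0.0843
```

```bash
python3 look.py m wrist,side cream:.042 round:.009 neck:.024 spindle:.006; python3 circ.py m .4564 -.252 .024 .033
```

```text
tcp [ 0.4574 -0.2522  0.1052] t 27.625 w 0.0843 F [ 0.1  0.  -0. ]
wrist cream_pot_center 0.72 px [395 385] xyz [ 0.4577 -0.3669] circ [ 0.4558 -0.3684] 0.0404 rect [ 456.1 -368.3] [80.5 54. ] 83 tool [ 5.46 10.25  6.34]
wrist round_dish 0.62 px [368 344] xyz [ 0.4495 -0.3459] circ [ 0.4533 -0.3717] 0.0417 rect [ 448.2 -358.1] [82.5 46.2] 20 tool [ 5.4  10.66  9.64]
wrist neck_roll_center 0.67 px [504 469] xyz [ 0.5024 -0.5237] circ [ 0.5062 -0.5228] 0.0262 rect [ 500.8 -522.6] [31.7 49. ] 1 tool [17.33 21.33  8.16]
wrist neck_roll_center 0.64 px [316 262] xyz [ 0.4502 -0.2557] circ [ 0.4567 -0.2483] 0.0348 rect [ 456.9 -248.2] [68.5 64.8] 61 tool [-0.26 -0.31  8.12]
wrist spindle 0.73 px [533 320] xyz [ 0.5801 -0.3954] circ [ 0.5844 -0.4019] 0.0396 rect [ 579.  -399.8] [72.3 60. ] 78 tool [18.34  6.97  9.96]
side cream_pot_center 0.59 px [290 289] xyz [ 0.4531 -0.3996] circ [ 0.454  -0.3957] 0.0453 rect [ 454.  -395.3] [54.7 89.7] 5 tool [ 6.62 12.73  6.34]
side round_dish 0.86 px [298 301] xyz [ 0.4672 -0.4007] circ [ 0.4542 -0.3838] 0.0441 rect [ 456.1 -389.7] [82.2 71.2] 8 tool [ 6.06 11.67  9.64]
side neck_roll_center 0.66 px [294 245] xyz [ 0.4498 -0.2515] circ [ 0.4533 -0.2623] 0.0437 rect [ 455.8 -262.1] [62.8 85.3] 5 tool [0.11 1.08 8.13]
side spindle 0.67 px [354 302] xyz [ 0.5789 -0.3956] circ [ 0.5797 -0.3937] 0.0345 rect [ 577.7 -397.1] [56.1 60.6] 36 tool [17.52  6.48  9.96]
[-0.03  0.02  8.02]
```

View pics/m1.png

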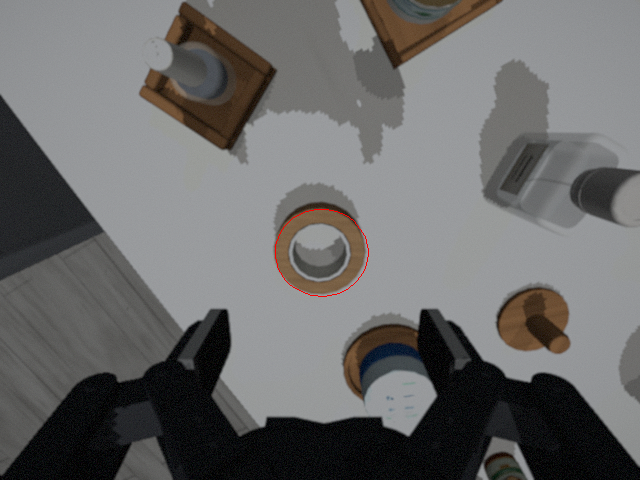

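The roll's top sits at (320,250), within 1–2 mm of the overlay. Both pots and the bottle stand in their places. Grasp the roll.

>>> apply_moves --motion "8.5 0 -0.1 2.5 0; 8.5 0 -0.1 5 0; 8.5 0 -0.1 7.5 0; 8.5 0 -0.1 9 0; 8.5 0 -0.1 10 0; 8.5 0 -0.1 10.4 0; 8.5 0 -0.1 10.4 0; 7.7 0 -0.1 10.4 0; 7 0 -0.1 10.4 0; 6.3 0 -0.1 10.4 0; 6 0 -0.1 10.4 0; 6 0 -0.1 10.4 0" --squeeze 40

```text
t: 29.62
tool_pos: [0.4575, -0.251, 0.0014]
orientation: [0.0, 0.968, -0.25, 0.0]
ft_force: [-3.4, 0.9, 10.9]
gripper_width: 0.0654
```

>>> apply_moves --motion "5.9 0 0 -0.3 0; 5.9 0 0 -1 0; 5.9 0 0 -3 0; 5.9 0 0 -6 0; 5.9 0 0 -8 0; 5.9 2 2.5 -8 0; 5.9 4 5 -8 0; 5.9 6 7.5 -8 0; 5.9 7.5 9.5 -8 0; 5.9 7.5 9.5 -8 0"

```text
t: 30.88
tool_pos: [0.4772, -0.3719, 0.0803]
orientation: [0.0, 0.968, -0.251, 0.0]
ft_force: [-0.7, 0.2, -0.5]
gripper_width: 0.0649
```

```bash
python3 -c "
from h import *
for z in(.03,.06): print(z,atz('side',(385,345),z).round(3),atz('scene',(444,258),z).round(3))
"; python3 look.py n wrist,side neck:.08 spindle:.006 perfume:.053 cream:.042; python3 -c "
from h import *
print(totool([.5803,-.3955,.03]))"
```

```text
0.03 [ 0.63  -0.519  0.03 ] [ 0.689 -0.475  0.03 ]
0.06 [ 0.626 -0.543  0.06 ] [ 0.649 -0.492  0.06 ]
tcp [ 0.4772 -0.3719  0.0803] t 30.875 w 0.0649 F [-0.7  0.2 -0.5]
wrist neck_roll_center 0.84 px [323 343] xyz [ 0.469  -0.3878] circ [ 0.4726 -0.3824] 0.0432 rect [ 472.4 -382.4] [86.  76.1] 66 tool [0.11 1.14 0.03]
wrist spindle 0.9 px [472 214] xyz [ 0.5803 -0.3933] circ [ 0.5801 -0.3954] 0.0306 rect [ 580.2 -396. ] [58.7 58.8] 67 tool [10.13 -2.94  7.44]
wrist perfume_center 0.85 px [439  24] xyz [ 0.5854 -0.2846] circ [ 0.591  -0.2866] 0.0252 rect [ 589.1 -289.6] [24.3 48. ] 62 tool [  5.81 -12.98   2.73]
wrist cream_pot_center 0.83 px [306 312] xyz [ 0.4577 -0.3861] circ [ 0.461 -0.377] 0.0339 rect [ 463.9 -375.6] [51.3 61.3] 16 tool [-1.16  1.23  3.83]
wrist cream_pot_center 0.51 px [471 457] xyz [ 0.5036 -0.5523] circ [ 0.5098 -0.55  ] 0.0348 rect [ 509.6 -549.9] [57.4 40.9] 60 tool [11.49 13.99  3.84]
side neck_roll_center 0.96 px [301 258] xyz [ 0.4702 -0.3527] circ [ 0.4738 -0.3567] 0.0451 rect [ 470.6 -356.9] [57.2 86.9] 4 tool [-1.04 -1.17  0.03]
side spindle 0.65 px [354 302] xyz [ 0.5795 -0.3953] circ [ 0.5764 -0.3926] 0.0364 rect [ 576.1 -397.5] [59.2 61.8] 36 tool [ 9.68 -3.01  7.44]
side perfume_center 0.64 px [347 226] xyz [ 0.5638 -0.2136] circ [ 0.5858 -0.1893] 0.0489 rect [ 587.7 -189.1] [79.5 69.7] 90 tool [  0.64 -21.24   2.73]
side perfume_center 0.55 px [365 250] xyz [ 0.6002 -0.2905] circ [ 0.602  -0.2705] 0.078 rect [ 605.7 -270.9] [155.1  53.5] 84 tool [  6.   -14.92   2.73]
side cream_pot_center 0.62 px [292 291] xyz [ 0.4558 -0.407 ] circ [ 0.4537 -0.398 ] 0.0432 rect [ 453.6 -398. ] [55.1 83.6] 3 tool [-0.79  3.43  3.83]
[10.26293497 -2.75170624  5.05177056]
```

View pics/n_wrist.png

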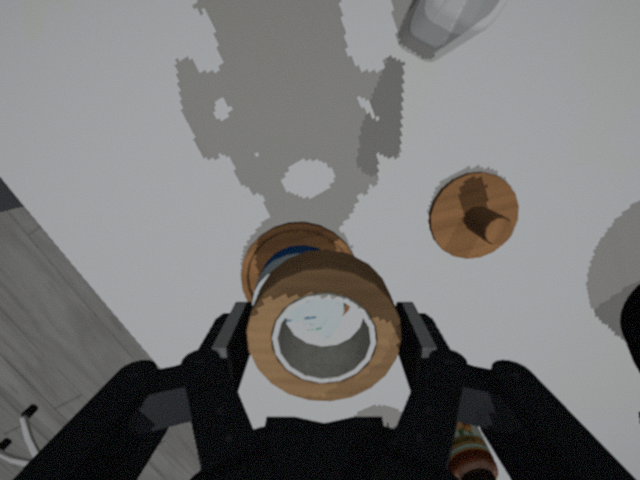

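The roll is held level at (323,330) over the cream pot, and the spindle is at (474,214). Move over the post.

>>> apply_moves --motion "5.9 2.5 -0.7 0 0; 5.9 5 -1.4 0 0; 5.9 7.5 -2 0 0; 5.9 10.3 -2.8 0 0; 5.9 10.3 -2.8 0 0; 5.9 10.3 -2.8 1.5 0; 5.9 10.3 -2.8 2 0; 5.9 10.3 -2.8 2 0"

```text
t: 32.38
tool_pos: [0.5797, -0.3953, 0.0596]
orientation: [-0.0, 0.968, -0.25, -0.001]
ft_force: [-0.4, 0.6, -0.9]
gripper_width: 0.0652
```

```bash
python3 look.py p wrist neck:.06 spindle:.006; python3 circ.py p .5803 -.3955 .04 .009
```

```text
tcp [ 0.5797 -0.3953  0.0596] t 32.375 w 0.0652 F [-0.4  0.6 -0.9]
wrist neck_roll_center 0.75 px [325 344] xyz [ 0.5726 -0.4118] circ [ 0.575 -0.405] 0.0431 rect [ 573.9 -405.4] [84.4 76.3] 84 tool [ 0.06  1.08 -0.04]
wrist spindle 0.63 px [323 240] xyz [ 0.5897 -0.3786] circ [ 0.5801 -0.3957] 0.0305 rect [ 578.6 -393.3] [59.4 52. ] 37 tool [0.06 0.01 5.36]
[-0.04 -0.01  2.08]
```

View pics/p1.png

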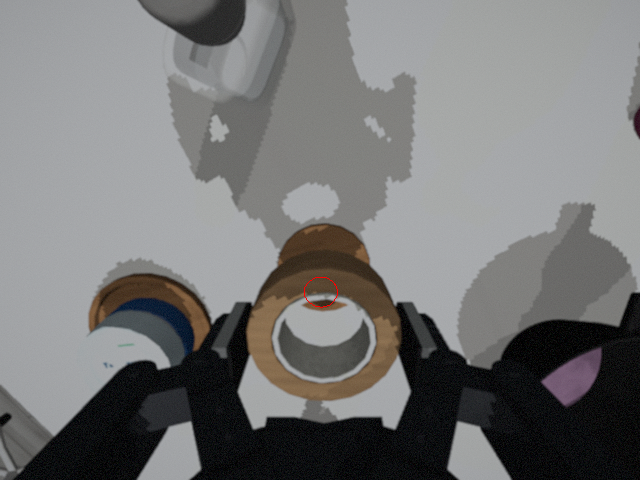

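The roll is centred over the spindle and the post lies under the hole. Lowering.

>>> apply_moves --motion "5.9 0 0 1 0; 5.9 0 0 2 0; 5.9 0 0 3 0; 5.9 0 0 4 0; 5.9 0 0 4.5 0; 5.9 0 0 4.8 0; 5.9 0 0 5 0; 5.9 0 0 5 0"

```text
t: 33.52
tool_pos: [0.5808, -0.3957, 0.0104]
orientation: [0.0, 0.968, -0.25, 0.0]
ft_force: [-0.6, -0.7, -0.9]
gripper_width: 0.0652
```

>>> apply_moves --motion "5.9 0 0 0.1 0; 5.9 0 0 0.15 0; 5.9 0 0 0.2 0; 5.9 0 0 0.2 0"

```text
t: 34.02
tool_pos: [0.5807, -0.3956, 0.0083]
orientation: [0.0, 0.968, -0.25, -0.0]
ft_force: [-0.2, -0.3, -1.7]
gripper_width: 0.0649
```

>>> apply_moves --motion "5.9 0 0 0.1 0; 5.9 0 0 0.2 0; 5.9 0 0 0.2 0; 5.9 0 0 0.2 0"

```text
t: 34.52
tool_pos: [0.5809, -0.3957, 0.0075]
orientation: [0.0, 0.968, -0.25, 0.0]
ft_force: [-2.2, 1.9, 8.5]
gripper_width: 0.0656
```

>>> apply_moves --motion "7 0 0 0 0; 7.8 0 0 0 0; 8 0 0 0 0; 8 0 0 0 0; 8 0 0 -1 0; 8 0 0 -3 0; 8 0 0 -7 0; 8 0 0 -12 0; 8 0 0 -17 0; 8 -4 -4 -20 0; 8 -8 -8 -20 0; 8 -8 -8 -20 0"

```text
t: 36.02
tool_pos: [0.5482, -0.2836, 0.2082]
orientation: [-0.0, 0.969, -0.248, 0.0]
ft_force: [0.4, 0.0, 0.8]
gripper_width: 0.0795
```

```bash
python3 look.py q wrist,scene neck:.030 spindle:.006 cream:.042 wax:.056 nail:.087 perfume:.053 oil:.051|cut -c1-150
```

```text
tcp [ 0.5482 -0.2836  0.2082] t 36.025 w 0.0795 F [0.4 0.  0.8]
wrist neck_roll_center 0.64 px [393 280] xyz [ 0.5819 -0.3758] circ [ 0.5809 -0.3914] 0.0377 rect [ 580.9 -390.9] [66.1 72. ] 14 tool [ 8.04  7.89 17.
wrist spindle 0.6 px [398 290] xyz [ 0.581  -0.4029] circ [ 0.5806 -0.4055] 0.0185 rect [ 582.3 -404.9] [33.1 32.1] 28 tool [ 8.7   9.14 20.22]
wrist cream_pot_center 0.55 px [289 332] xyz [ 0.459  -0.3719] circ [ 0.4602 -0.3739] 0.0383 rect [ 460.6 -374.1] [75.3 56.8] 58 tool [-3.38 12.16 16.
wrist cream_pot_center 0.54 px [395 278] xyz [ 0.585  -0.3688] circ [ 0.5824 -0.3854] 0.037 rect [ 582.7 -385.3] [73.5 63.4] 79 tool [ 7.88  7.29 16.6
wrist wax_pot_center 0.8 px [281  35] xyz [ 0.5949 -0.1325] circ [ 0.5933 -0.1345] 0.0284 rect [ 593.2 -134.9] [52.7 49.7] 61 tool [ -3.23 -15.23  15.
wrist nail_polish_center 0.94 px [137 112] xyz [ 0.4747 -0.1321] circ [ 0.4688 -0.1286] 0.0276 rect [ 468.5 -129. ] [25.9 55. ] 60 tool [-14.43  -9.77
wrist nail_polish_center 0.38 px [393 273] xyz [ 0.5857 -0.3407] circ [ 0.5822 -0.3594] 0.0307 rect [ 582.5 -359.5] [52.3 60.6] 0 tool [ 
[... 813 characters left out ...]
 -0.3948] circ [ 0.4399 -0.3923] 0.0462 rect [ 439.8 -392.3] [91.2 55.3] 40 tool [-4.28 14.75 16.
scene wax_pot_center 0.74 px [270 213] xyz [ 0.569 -0.152] circ [ 0.5656 -0.1572] 0.0597 rect [ 566.6 -158.2] [118.3  45.2] 45 tool [ -4.56 -11.91  15
scene wax_pot_center 0.63 px [212 239] xyz [ 0.4349 -0.1348] circ [ 0.4452 -0.1272] 0.0678 rect [ 443.3 -125.7] [135.  29.] 53 tool [-16.57  -8.75  15
scene nail_polish_center 0.74 px [216 241] xyz [ 0.4069 -0.1808] circ [ 0.4165 -0.1653] 0.0638 rect [ 414.5 -163.9] [127.3  27.7] 54 tool [-17.25  -4.
scene oil_dropper_center 0.76 px [426 327] xyz [ 0.488  -0.5489] circ [ 0.5002 -0.548 ] 0.0641 rect [ 498.6 -544.3] [127.9  33.6] 23 tool [ 8.51 25.5
```

View pics/q_wrist.png

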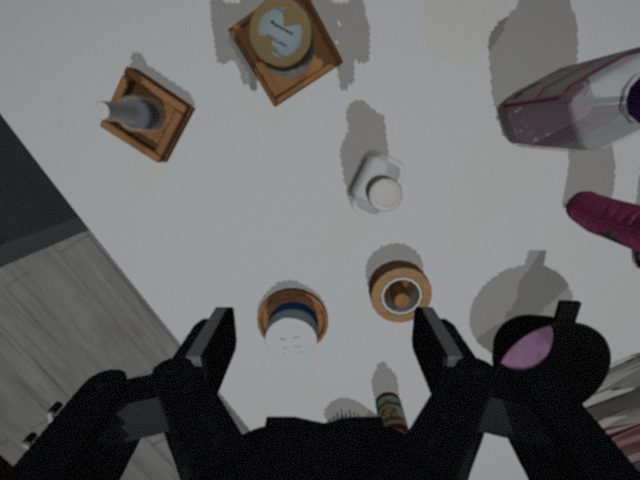

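The bottle is in the well (135,113), the wax pot in the square dish (283,40) and the cream pot in the round dish (293,325). The roll is on the spindle with the post through its hole (402,293). The perfume and the dropper stand where they were.

>>> apply_moves --motion "8 0 0 0 0; 8 0 0 0 0; 8 0 0 0 0; 8 0 0 0 0"

```text
t: 37.33
tool_pos: [0.5494, -0.2869, 0.2063]
orientation: [0.0, 0.968, -0.25, 0.0]
ft_force: [-0.3, 0.2, 0.7]
gripper_width: 0.0803
```

```bash
python3 -c "
from station import arm
print(arm.hand_in())"
```

```text
the job is handed in; nothing more can be done
None
```

I took the stack apart from the top down and handed the job in at about 37 s. The nail polish is in the well block, the tan-lidded pot in the square dish, the low blue pot in the round dish, and the paper roll flat on the spindle over its post. Each piece was lowered until the wrist felt light contact (6–10 N) and only then released.

The last wrist picture shows all four upright in their places, with the perfume and the dropper bottle standing undisturbed. In the same check the detectors gave some lower-confidence false hits, such as the spindle and the wax pot reported at the nail polish bottle. I did not look at the last scene-camera picture myself, only at the detectors' positions from it.

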